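Tip the flat bench block out of its flush pocket onto the hammering pad

TASK

Take the plain flat steel bench block out of the wooden holder: press down its end nearest the robot, which lies above a hollow, so that the other end tips up, let it rest like that by itself, then grip the raised end and lift it out. Set it down flat, same face up, on the middle of the black rubber pad without dropping it, and leave the grooved block lying in its pocket.

Things in the scene. Friction and masses are not known exactly. Their poses are not given: they have to be found in the camera images.
- flat_block: Plain smooth steel block, 90 (x) x 50 (y) x 18 (z) mm, 0.5-0.75 kg. Origin: centre of underside; z up. Lies flush in either pocket, axes as the holder's. Press its top at x = -30 mm 8-9 mm down (1 N): it tips over and stays by itself, -x end down, leaning 35 deg; the top edge of its +x end is then 24, the bottom edge 9 mm above the holder. Grip that end across y, from above or tilted.
- grooved_block: Bystander in the other pocket, to be left lying: steel block of the same outer size, 90 x 50 x 18 mm, with three lengthwise grooves 9 mm wide and 7 mm deep in its top. Origin: centre of its underside.
- holder: Fixed wooden holder, 124 (x) x 160 (y) x 46 (z) mm; origin: centre of underside; -x is the side towards the robot. Two pockets 97 (x) x 54 (y) mm at y = +39 and -39 mm, one block in each, either way round. Floor 18 mm deep for x > -2.5 mm; for x < -2.5 mm a hollow 42 mm deep under the block's -x end. End walls 13-14 mm, wall between pockets 24 mm thick. Block play 2 mm each side, 3-4 mm each end.
- pad: Fixed square black rubber pad on the bench, 130 x 130 mm, 12 mm thick; origin: centre of its underside.
Things that resemble listed ones, but are neither listed nor needed, are in the scene too. Leave any turquoise look-alike of the flat_block alone.

How it is judged:
By the outcome, as a careful person would: the job done as asked, in the order asked, and still so for the second after the job is handed in, with the robot touching nothing.
It also fails if it takes over 51 s, if anything falls off the work surface, if the arm or the gripper's body presses on something with over 40 N, if the wrist force passes 120 N, or if a joint passes its speed limit or range.

ROBOT

A 6-joint arm with a two-finger parallel gripper is mounted at the origin on the work surface. World frame = base frame: x ahead of the robot, y to its left, z up, the work surface at z = 0. Lengths are in m, angles in rad, forces in N, time in s.
With the tool pointing down it reaches from about 0.375 to 0.9 m from the base axis. Payload 3.1 kg.
Tool frame: the origin (TCP) lies between the finger pads; the fingertips stand 22 mm ahead of it and the grasp point (between the pads) lies 3 mm ahead of it; z points along the fingers, y is the line along which they close (so a half turn about z gives the same grasp; the last joint's range is limited). The gripper opens to 87 mm and grips with 3 to 60 N. Pads are 19 mm wide; open, the fingers measure 117 mm over their backs; the gripper's body (75 mm by 190 mm) begins 51 mm behind the grasp point.
Start: joints at [-0.178, 0.527, 1.433, -0, 1.181, -0.178], TCP at [0.625, 0, 0.245] pointing down, gripper open.
Joint ranges: [-3.08, 3.08], [-0.75, 2.2], [0.22, 2.44], [-1.43, 4.57], [0, 2.65], [-2.85, 2.85]. Speed limits (rad/s): [2.79, 2.79, 3.14, 3.14, 3.14, 3.14].

INTERFACE

Orientations are given as a unit quaternion [x, y, z, w].
In Python, from rig import get_obs, camera, get_calibration, hand_in, cut_out gives the robot as it stands.
- The arm moves only by the shell command python3 -m inch 'ROWS' [OPENING] [FORCE]. ROWS is JSON, one flat list of numbers, 6 for each row, row after row: the shift along the tool's x, y, z scaled (see below), then the turn, a rotation vector about the tool's x, y, z scaled (see below). A call has 1 to 20 rows; each row is the pose to reach, as a shift and turn from the pose commanded when the call began, along the tool's axes at that moment; what a row does not reach only later rows make up. The controller multiplies each number of a shift by 0.08 m and each number of a turn by 90 degrees. A row lasts 1/12 s, in which the tool goes at most 41.7 mm and 7.16 degrees, less where a joint would pass 70% of its speed; a pose out of reach is approached as far as the arm can. A call with a number of a shift or a turn outside -1 to 1 is refused whole. A call with a gripper value outside its range is refused whole. OPENING is the finger opening in mm, from 0 to 87, set as the call begins (- or left out, the last holds). The fingers move at their own pace and stop on an object; FORCE is the grip in N (left out, the last holds). Time passes only in rows, so rows that repeat a pose let the fingers close. It gives the time, the measured TCP pose, the force, the opening and the grip force at its end, in the units of the state.
- get_obs(): the state, without advancing time (a new reading comes with each control period).
- camera(name): name is "scene" or "side" or "wrist"; returns the picture (384x512x3 uint8, red, green, blue); there is no depth.
- get_calibration(name): a dict with "vertical_fov" (degrees; the focal length in pixels is half the picture's height over the tangent of half this angle, whatever the lens; pixels are square), "cx", "cy" (the principal point, pixels), "T" (4x4, takes a point from camera to world coordinates). Camera axes: x right, y down, z forward; pixel columns grow to the right and rows downward; lengths in m; the calibration is good to about 2 mm. A picture is of the moment at which its call begins: read the wrist's pose just before it. get_calibration takes no time and is no camera call; for the wrist camera it gives the pose at the moment of the call.
- hand_in(): hands the job in; it is judged then, once.
Trained networks look in the newest picture that a camera, given by its name, has taken for a name from the list of things; names that differ only in an ending like _2 or _b are one class to them, and where a whole thing is asked for, a point or a joint stands for the part that bears it (a point fixed in the world has none). Each returns a list of dicts, best first, with "conf" (0 to 1); they miss things now and then, are a little off and sometimes report something else, mostly with a low value. They report only what shows in the picture. A call takes as long as a camera call. They do not tell look-alikes from the thing itself.
- cut_out(camera, thing): "region" (384x512 bool, what is visible of it) and "bbox" ([left, top, right, bottom] in pixels, round what is visible of it).
The state is a dict: "time": time; "q": joint angles; "joint_velocities": joint speeds; "joint_torque": joint torques, N m; "position": TCP position; "tool_rot": TCP orientation; "ft_force": force on the tool from outside, world axes, zero at the start; "moment": the same for the moment, N m; "grip_width": finger opening in m; "grip_force": force on a finger pad.
Only numpy, scipy, OpenCV 4.12 (cv2) and the standard library are available. Lean on these libraries where they do the work, as an engineer would, in place of code of your own. Each camera call takes 0.05 s, during which the arm holds its last target. There are 200 camera calls.

## Working session

There is one attempt and no reset: what is moved stays moved. The work goes in short steps, Python scripts to look and compute and a shell command to move; the robot and the scene stay as the last step left them, time stands still between calls to the robot, and variables do not carry over. Pictures are saved under pics/ and viewed, at most 10 in all, crops included, and the job is handed in when it is done.

```bash
ls; mkdir -p pics; python3 - <<'E'
from rig import *
import cv2,numpy as np
ims=[]
for c in ["scene","side"]:
    im=camera(c);cv2.imwrite(f"pics/{c}0.png",im[:,:,::-1]);ims.append(im)
    k=get_calibration(c);print(c,k["vertical_fov"],k["cx"],k["cy"],np.round(k["T"],3).tolist())
    for t in ["flat_block","grooved_block","holder","pad"]:
        for d in cut_out(c,t)[:4]:
            m=d["region"];ys,xs=np.nonzero(m)
            print(t,round(d["conf"],2),np.round(d["bbox"]).tolist(),m.sum(),xs.mean().round(1) if len(xs) else None,ys.mean().round(1) if len(xs) else None)
E
cat > h.py <<'E'
import numpy as np
from rig import *
def ray(c,u,v,z,k=None):
    k=k or get_calibration(c);f=192/np.tan(np.radians(k["vertical_fov"])/2);T=np.array(k["T"])
    d=T[:3,:3]@np.array([(u-k["cx"])/f,(v-k["cy"])/f,1]);o=T[:3,3]
    return o+d*(z-o[2])/d[2]
def proj(c,P,k=None):
    k=k or get_calibration(c);f=192/np.tan(np.radians(k["vertical_fov"])/2);T=np.array(k["T"])
    p=(np.atleast_2d(P)-T[:3,3])@T[:3,:3]
    return np.c_[f*p[:,0]/p[:,2]+k["cx"],f*p[:,1]/p[:,2]+k["cy"]]
E
```

```text
pics
scene 44.3139537230424 258.3668299667045 190.53433589461284 [[0.011, 0.529, -0.849, 1.367], [1.0, -0.006, 0.009, 0.038], [0.0, -0.849, -0.529, 0.551], [0.0, 0.0, 0.0, 1.0]]
flat_block 0.97 [324.0, 168.0, 358.0, 193.0] 496 340.3 179.0
flat_block 0.82 [373.0, 178.0, 421.0, 202.0] 795 396.2 189.9
flat_block 0.61 [389.0, 209.0, 444.0, 244.0] 1078 413.1 226.1
grooved_block 0.69 [288.0, 169.0, 322.0, 190.0] 563 303.3 180.6
holder 0.88 [280.0, 160.0, 366.0, 213.0] 2843 322.2 192.3
pad 0.87 [132.0, 178.0, 195.0, 216.0] 2125 163.4 198.6
side 45.65839150315004 253.50169374544615 193.6112650426952 [[-0.913, -0.279, 0.299, 0.295], [-0.408, 0.581, -0.704, 0.672], [0.023, -0.765, -0.644, 0.627], [0.0, 0.0, 0.0, 1.0]]
flat_block 0.65 [110.0, 287.0, 170.0, 338.0] 1834 138.9 312.8
grooved_block 0.69 [230.0, 222.0, 287.0, 255.0] 1103 259.9 237.3
holder 0.56 [200.0, 214.0, 298.0, 314.0] 4279 248.6 267.6
pad 0.59 [272.0, 139.0, 340.0, 191.0] 2055 308.3 164.9
```

View pics/scene0.png

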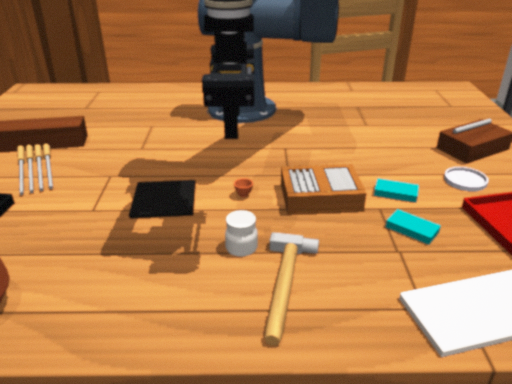

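View pics/side0.png

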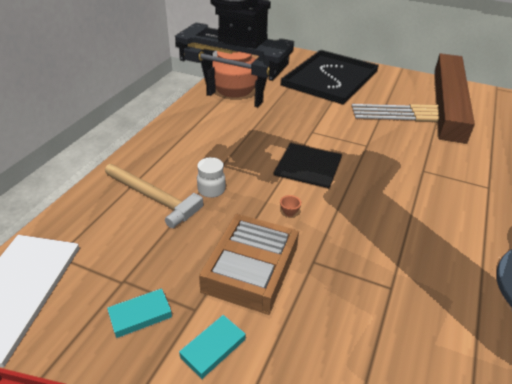

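The flat block is the grey plain one in the holder: scene (340,179), side about (243,268). The grooved block is at scene (303,181). The turquoise look-alikes at scene (396,190) and (413,226) are left alone. I'm taking the pad to be the black square at scene (163,198); the other black item, at side (330,75), is a tray. Next I fit the poses.

```bash
cat > fit.py <<'E'
from h import *
import cv2
from scipy.optimize import minimize
def box(p,dx,dy,z0,z1):
    c,s=np.cos(p[2]),np.sin(p[2])
    return np.array([[p[0]+c*a*dx/2-s*b*dy/2,p[1]+s*a*dx/2+c*b*dy/2,z] for a in(-1,1) for b in(-1,1) for z in(z0,z1)])
def hullimg(pts,S=4):
    im=np.zeros((384*S,512*S),np.uint8)
    cv2.fillConvexPoly(im,cv2.convexHull(np.round((pts+.5)*S).astype(np.int32)),1);return im>0
def fit(regs,p0,dx,dy,z0,z1):
    H={}
    for c,m in regs.items():
        n,l,st,_=cv2.connectedComponentsWithStats(m.astype(np.uint8));m=l==1+st[1:,4].argmax()
        ys,xs=np.nonzero(m);q=np.r_[np.c_[xs,ys]-.5,np.c_[xs,ys]+.5]
        H[c]=hullimg(q)
    K={c:get_calibration(c) for c in regs}
    def cost(p):
        t=0
        for c in H:
            g=hullimg(proj(c,box(p,dx,dy,z0,z1),K[c]));t+=1-(g&H[c]).sum()/(g|H[c]).sum()
        return t/len(H)
    best=None
    for y in np.radians([-30,-15,0,15,30]):
        r=minimize(cost,[p0[0],p0[1],y],method="Nelder-Mead",options=dict(initial_simplex=[[p0[0],p0[1],y],[p0[0]+.02,p0[1],y],[p0[0],p0[1]+.02,y],[p0[0],p0[1],y+.15]],xatol=2e-4,fatol=1e-4))
        if best is None or r.fun<best.fun:best=r
    return best
E
python3 - <<'E'
from fit import *
for c in("scene","side"):
    im=camera(c)
    if c=="side":
        a=im[205:320,190:310]
        b=cv2.resize(a,None,fx=4,fy=4,interpolation=cv2.INTER_CUBIC)
    else:
        a=im[150:225,270:375];b2=cv2.resize(a,None,fx=3,fy=3,interpolation=cv2.INTER_CUBIC)
o=np.zeros((460,800,3),np.uint8);o[:b.shape[0],480:480+b.shape[1]][:, :320]=b[:460,:320];o[:b2.shape[0],:b2.shape[1]]=b2
o=np.zeros((460,800,3),np.uint8);o[:b2.shape[0],:b2.shape[1]]=b2;o[:460,320:800]=b[:460,:480]
cv2.imwrite("pics/crop.png",o[:,:,::-1])
for t,a in (("holder",(.124,.16,0,.046)),("pad",(.13,.13,0,.012))):
    R={c:cut_out(c,t)[0]["region"] for c in("scene","side")}
    m=R["scene"];ys,xs=np.nonzero(m);p0=ray("scene",xs.mean(),ys.mean(),a[3])
    for n,r in (("both",R),("scene",{"scene":R["scene"]}),("side",{"side":R["side"]})):
        f=fit(r,p0,*a);print(t,n,f.x.round(4),np.degrees(f.x[2]).round(1),round(f.fun,3))
d=cut_out("scene","flat_block")
for r in d[:3]:
    ys,xs=np.nonzero(r["region"]);print(ray("scene",xs.mean(),ys.mean(),.046).round(4),r["conf"])
r=cut_out("scene","grooved_block")[0];ys,xs=np.nonzero(r["region"]);print(ray("scene",xs.mean(),ys.mean(),.046).round(4))
E
```

```text
holder both [0.5067 0.1797 0.0695] 4.0 0.039
holder scene [0.5113 0.1801 0.0827] 4.7 0.035
holder side [0.5054 0.1788 0.0592] 3.4 0.025
pad both [ 0.5157 -0.1571  0.0665] 3.8 0.047
pad scene [ 0.5171 -0.1556  0.061 ] 3.5 0.035
pad side [ 0.5145 -0.1592  0.0651] 3.7 0.034
[0.6815 0.3238 0.046 ] 0.8
[0.5125 0.2174 0.046 ] 0.78
[0.5573 0.326  0.046 ] 0.58
[0.5203 0.1403 0.046 ]
```

View pics/crop.png

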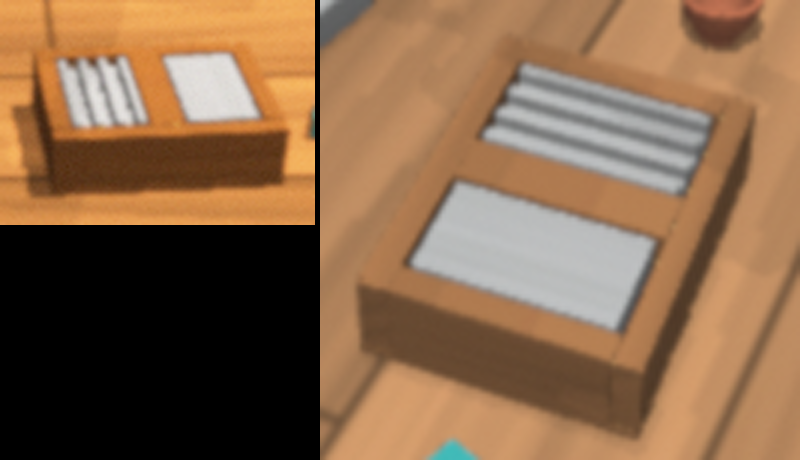

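The crop confirms it: the plain smooth block lies in the holder's +y pocket (scene right, side lower) with the grooved one beside it. The holder fits at (0.507, 0.180) with yaw 4°.

```bash
cat >> h.py <<'E'
from scipy.spatial.transform import Rotation as Ro
def rows(P,R=None,o=None):
    o=o or get_obs();R0=Ro.from_quat(o["tool_rot"])
    s=R0.inv().apply(np.array(P)-o["position"])/.08
    r=(R0.inv()*R).as_rotvec(degrees=True)/90 if R is not None else np.zeros(3)
    return s.round(3),r.round(3)
def tool(yaw,tilt=0):
    """tool down, y axis along holder y (up to sign); tilt deg about holder y: + leans z toward +x"""
    b=Ro.from_quat(get_obs()["tool_rot"]).as_matrix()
    s=np.sign(b[1,1]) or 1
    M=np.array([[-s,0,0],[0,s,0],[0,0,-1.]])
    return Ro.from_euler("z",yaw,degrees=True)*Ro.from_euler("y",-tilt,degrees=True)*Ro.from_matrix(M)
E
python3 - <<'E'
from h import *
o=get_obs();print(o["time"],o["position"],Ro.from_quat(o["tool_rot"]).as_matrix().round(3).tolist(),o["ft_force"])
print(rows([.50,.19,.245],tool(4)))
print(np.round(get_calibration("wrist")["T"],3).tolist(),get_calibration("wrist")["vertical_fov"])
E
```

```text
0.9 [6.24971729e-01 2.99094262e-05 2.44555626e-01] [[0.0, 1.0, -0.0], [1.0, -0.0, -0.0], [-0.0, -0.0, -1.0]] [ 0.02986776 -0.54047663  0.75609966]
(array([ 2.375, -1.562, -0.006]), array([-0.   ,  0.   ,  0.956]))
[[1.0, -0.001, 0.001, 0.624], [-0.001, -0.953, -0.303, 0.083], [0.001, 0.303, -0.953, 0.385], [0.0, 0.0, 0.0, 1.0]] 59.09387573029532
```

```bash
python3 -m inch '[1,-1,0,0,0,0.5, 1,-1,0,0,0,0.956, 1,-1,0,0,0,0.956, 1,-1,0,0,0,0.956, 1,-1,0,0,0,0.956, 1,-1,0,0,0,0.956, 1,-1,0,0,0,0.956, 1,-1,0,0,0,0.956, 1,-1,0,0,0,0.956, 1,-1,0,0,0,0.956, 1,-1,0,0,0,0.956, 1,-1,0,0,0,0.956, 1,-1,0,0,0,0.956, 1,-1,0,0,0,0.956]' 0 30
python3 - <<'E'
from h import *
print(get_obs()["q"],rows([.474,.217,.180],tool(4)))
E
```

```text
time: 2.07
position: [0.545, 0.08, 0.2446]
tool_rot: [0.999, 0.036, 0.0, 0.0]
ft_force: [0.9, 0.3, 0.7]
grip_width: 0.0037
grip_force: 0.0
[-5.70845131e-02  4.27711853e-01  1.62000021e+00  7.84454217e-07
  1.09379112e+00  1.44145416e+00] (array([-0.762, -1.772,  0.807]), array([ 0.   , -0.   ,  0.002]))
```

```bash
python3 -m inch '[-0.35,-0.5,0,0,0,0, -0.5,-1,0,0,0,0, -0.5,-1,0,0,0,0, -0.5,-1,0,0,0,0]'
python3 - <<'E'
from fit import *
o=get_obs();print(o["position"],rows([.474,.217,.180],tool(4)))
k=get_calibration("wrist");im=camera("wrist");v=im[:,:,::-1].copy()
for t in("flat_block","grooved_block","holder"):
    for d in cut_out("wrist",t)[:3]:
        m=d["region"];ys,xs=np.nonzero(m);print(t,d["conf"],d["bbox"],ray("wrist",xs.mean(),ys.mean(),.046,k).round(4))
        c=cv2.minAreaRect(np.c_[xs,ys].astype(np.float32));q=np.array([ray("wrist",*a,.046,k)[:2] for a in cv2.boxPoints(c)]);print(q.round(4).tolist())
        cv2.putText(v,t[:2],(int(xs.mean()),int(ys.mean())),0,.5,(0,0,255))
h=[.507,.18,np.radians(4)]
for b in (box(h,.124,.16,.046,.046),):
    for p in proj("wrist",b,k): cv2.circle(v,tuple(int(x) for x in p),3,(0,255,0),1)
cv2.imwrite("pics/w1.png",v)
E
```

```text
time: 2.4
position: [0.498, 0.1591, 0.2446]
tool_rot: [0.999, 0.038, -0.0, -0.0]
ft_force: [-0.3, 0.6, 0.2]
grip_width: 0.0006
grip_force: 0.0
[0.49800738 0.15908972 0.24462638] (array([-0.244, -0.744,  0.808]), array([-0.   ,  0.   ,  0.004]))
flat_block 0.77 [38.2, 119.0, 132.7, 191.8] [0.5021 0.3303 0.046 ]
[[0.4926, 0.3844], [0.5391, 0.3613], [0.5109, 0.2782], [0.4618, 0.2986]]
flat_block 0.71 [168.5, 114.2, 222.2, 203.9] [0.507 0.218 0.046]
[[0.5472, 0.2449], [0.5509, 0.1951], [0.4609, 0.191], [0.4569, 0.2449]]
flat_block 0.59 [26.1, 0.0, 129.5, 75.2] [0.6165 0.3243 0.046 ]
[[0.6314, 0.3778], [0.6651, 0.3429], [0.6129, 0.2746], [0.5753, 0.3093]]
grooved_block 0.86 [249.6, 116.0, 296.8, 202.5] [0.5113 0.1412 0.046 ]
[[0.4619, 0.1638], [0.5532, 0.1678], [0.5556, 0.1197], [0.4643, 0.1118]]
holder 0.67 [154.5, 96.7, 317.2, 218.7] [0.5132 0.1796 0.046 ]
[[0.4389, 0.2658], [0.5652, 0.2611], [0.5737, 0.1043], [0.4479, 0.0907]]
```

View pics/w1.png

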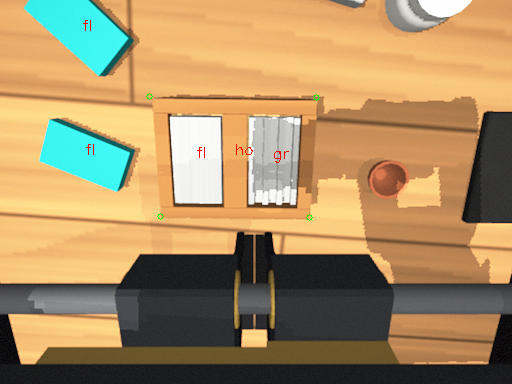

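The picture shows the flat block at (197,160), grooved at (273,160) and turquoise ones at (88,155) and (85,28). The green fit matches the holder's corners, so the block centre is about (0.506, 0.218).

```bash
python3 -m inch '[-0.26,-0.73,0.5,0,0,0, -0.26,-0.73,0.95,0,0,0, -0.26,-0.73,0.95,0,0,0, -0.26,-0.73,0.95,0,0,0, -0.26,-0.73,0.95,0,0,0]'
python3 - <<'E'
from h import *
print(rows([.473,.2157,.082],tool(4)))
E
```

```text
time: 3.02
position: [0.4752, 0.2131, 0.1679]
tool_rot: [0.999, 0.035, -0.001, 0.0]
ft_force: [0.5, -1.4, 0.5]
grip_width: 0.0004
grip_force: 0.0
(array([-0.024, -0.035,  1.074]), array([ 0.   ,  0.001, -0.   ]))
```

```bash
python3 -m inch '[-0.02,-0.03,0.5,0,0,0, -0.02,-0.03,0.9,0,0,0, -0.02,-0.03,1,0,0,0, -0.02,-0.03,1,0,0,0, -0.02,-0.03,1,0,0,0]'
python3 - <<'E'
from fit import *
print(rows([.473,.2157,.0595],tool(4)))
k=get_calibration("wrist");im=camera("wrist");side=camera("side")
cv2.imwrite("pics/w2.png",np.hstack([im[:,:,::-1][:300,130:430],cv2.resize(side[:,:,::-1][180:330,180:330],(300,300))]))
for d in cut_out("wrist","flat_block")[:3]:
    m=d["region"];ys,xs=np.nonzero(m)
    q=np.array([ray("wrist",*a,.046,k)[:2] for a in cv2.boxPoints(cv2.minAreaRect(np.c_[xs,ys].astype(np.float32)))]);print(d["conf"],d["bbox"],q.mean(0),q.round(4).tolist())
E
```

```text
time: 3.43
position: [0.4748, 0.2157, 0.0898]
tool_rot: [0.999, 0.034, 0.001, -0.0]
ft_force: [-0.0, 0.6, -0.6]
grip_width: 0.0001
grip_force: 0.0
(array([-0.023, -0.002,  0.378]), array([-0.   , -0.002, -0.001]))
0.92 [207.4, 105.8, 302.4, 255.5] [0.50491655 0.21793233] [[0.4595, 0.2434], [0.5467, 0.2455], [0.5501, 0.1961], [0.4633, 0.1867]]
0.67 [40.7, 0.0, 118.5, 37.6] [0.58283899 0.30957987] [[0.59, 0.3284], [0.5927, 0.2893], [0.5757, 0.2902], [0.573, 0.3305]]
0.63 [0.0, 111.4, 141.2, 232.3] [0.50294609 0.32668407] [[0.4948, 0.3758], [0.5374, 0.3532], [0.5131, 0.2797], [0.4664, 0.2981]]
```

View pics/w2.png

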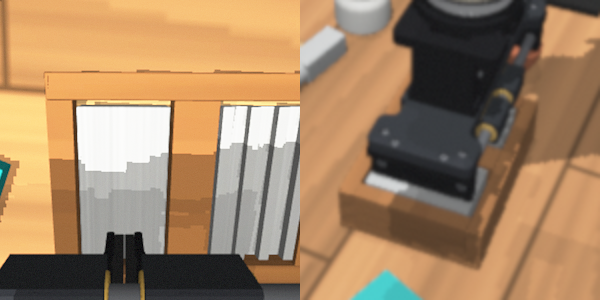

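The fingers are centred over the block, at its robot-side end (left crop (125,240)). I press down gently.

```bash
python3 -m inch '[-0.02,0,0.12,0,0,0, -0.02,0,0.2,0,0,0, -0.02,0,0.24,0,0,0, -0.02,0,0.27,0,0,0, -0.02,0,0.29,0,0,0, -0.02,0,0.31,0,0,0, -0.02,0,0.33,0,0,0, -0.02,0,0.35,0,0,0, -0.02,0,0.37,0,0,0, -0.02,0,0.385,0,0,0, -0.02,0,0.385,0,0,0, -0.02,0,0.385,0,0,0]'
```

```text
time: 4.58
position: [0.4719, 0.2162, 0.0586]
tool_rot: [0.999, 0.035, 0.001, -0.0]
ft_force: [-1.4, -0.6, 7.4]
grip_width: 0.0006
grip_force: 3.0
```

```bash
python3 - <<'E'
from fit import *
a=camera("side");b=camera("wrist");print(get_obs()["ft_force"])
cv2.imwrite("pics/p1.png",np.hstack([b[:,:,::-1][:300,130:430],cv2.resize(a[:,:,::-1][180:330,180:330],(300,300))]))
E
```

```text
[-0.84788007 -0.25651126  6.52244817]
```

View pics/p1.png

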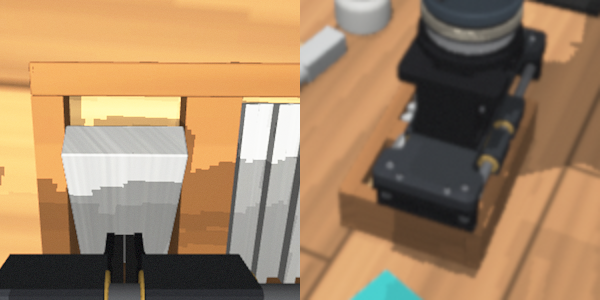

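The block has tipped up, with its +x end raised at (125,140). I retract slowly upwards and look.

```bash
python3 -m inch '[0,0,-0.03,0,0,0, 0,0,-0.08,0,0,0, 0,0,-0.15,0,0,0, 0,0,-0.3,0,0,0, 0,0,-0.6,0,0,0, 0,0,-1,0,0,0, 0,0,-1,0,0,0, 0,0,-1,0,0,0]'
python3 - <<'E'
from fit import *
a=camera("side");b=camera("wrist");k=get_calibration("wrist");v=b[:,:,::-1].copy()
# predicted tipped +x end corners: block frame centre (.505,.218), yaw 4
print(get_obs()["ft_force"])
for d in cut_out("wrist","flat_block")[:3]:
    print(d["conf"],d["bbox"])
cv2.imwrite("pics/p2.png",np.hstack([cv2.resize(v[60:310,110:360],(400,400)),cv2.resize(a[:,:,::-1][180:330,180:330],(400,400))]))
E
```

```text
time: 5.35
position: [0.4727, 0.2164, 0.1397]
tool_rot: [0.999, 0.035, 0.002, -0.0]
ft_force: [0.9, -0.4, -0.1]
grip_width: 0.0001
grip_force: 0.0
[-0.44262659 -0.60450023 -0.89146806]
0.96 [217.8, 109.9, 297.8, 216.3]
0.94 [71.1, 0.0, 150.8, 40.7]
0.87 [26.9, 100.9, 158.0, 205.4]
```

View pics/p2.png

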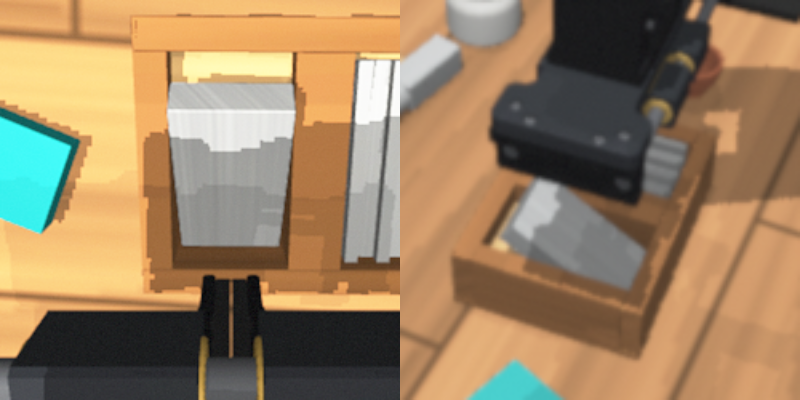

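The block rests tipped by itself. Its raised top edge runs between (215,129) and (295,129) in the full wrist picture, and the bottom edge sits at row 112.

```bash
python3 - <<'E'
from h import *
k=get_calibration("wrist")
for u,v,z in ((215,128.8,.07),(295,128.8,.07),(216.3,112.5,.055),(293,112,.055)): print(ray("wrist",u,v,z,k).round(4))
T=[ray("wrist",u,v,z,k) for u,v,z in ((215,128.8,.07),(295,128.8,.07))]
e=(T[0]+T[1])/2;yaw=np.degrees(np.arctan2(T[0][0]-T[1][0],-(T[0][1]-T[1][1])));print("edge mid",e,"yaw",yaw)
for tilt in (35,25):
    R=tool(4,tilt);zt=R.apply([0,0,1]);print("ztool",zt.round(3))
    s=.011;d=.0135
    yawr=np.radians(4);ax=np.array([np.cos(yawr)*np.cos(np.radians(35)),np.sin(yawr)*np.cos(np.radians(35)),np.sin(np.radians(35))])
    tip=e-ax*s+zt*d;tcp=tip-zt*.022;pre=tcp-zt*.05
    print(tilt,"tip",tip,"tcp",tcp.round(4),"low corner z",tip[2]-.0095*abs(R.apply([1,0,0])[2]),rows(pre,R),rows(tcp,R))
E
```

```text
[0.5267 0.243  0.07  ]
[0.53   0.1947 0.07  ]
[0.5352 0.2441 0.055 ]
[0.5388 0.1951 0.055 ]
edge mid [0.5283798  0.21883866 0.07      ] yaw -176.08396420551395
ztool [ 0.572  0.04  -0.819]
35 tip [0.52711549 0.21875026 0.05263211] tcp [0.5145 0.2179 0.0707] low corner z 0.047183130456902166 (array([0.192, 0.013, 0.317]), array([ 0.  ,  0.39, -0.  ])) (array([0.551, 0.013, 0.829]), array([ 0.  ,  0.39, -0.  ]))
ztool [ 0.422  0.029 -0.906]
25 tip [0.52508252 0.2186081  0.0514555 ] tcp [0.5158 0.218  0.0714] low corner z 0.04744063058860708 (array([0.302, 0.013, 0.253]), array([ 0.   ,  0.279, -0.   ])) (array([0.567, 0.013, 0.819]), array([ 0.   ,  0.279, -0.   ]))
```

```bash
python3 -m inch '[0.19,0.01,0.1,0,0.2,0, 0.19,0.01,0.3,0,0.39,0, 0.19,0.01,0.3,0,0.39,0, 0.19,0.01,0.3,0,0.39,0, 0.19,0.01,0.3,0,0.39,0, 0.19,0.01,0.3,0,0.39,0, 0.19,0.01,0.3,0,0.39,0, 0.19,0.01,0.3,0,0.39,0]' 64 60
python3 - <<'E'
from fit import *
a=camera("side");b=camera("wrist")
print(get_obs()["q"].round(2) if hasattr(get_obs()["q"],"round") else get_obs()["q"])
e=np.array([.5284,.2188,.070]);R=tool(4,35);zt=R.apply([0,0,1]);c=np.radians(35)
tip=e-np.array([np.cos(.07)*np.cos(c),np.sin(.07)*np.cos(c),np.sin(c)])*.011+zt*.012
print(rows(tip-zt*.022,R),rows(tip-zt*.052,R))
cv2.imwrite("pics/p3.png",np.hstack([b[:,:,::-1][:,70:450],cv2.resize(a[:,:,::-1][150:342,170:350],(360,384))]))
E
```

```text
time: 6.17
position: [0.5064, 0.2197, 0.1498]
tool_rot: [0.964, 0.041, 0.263, -0.012]
ft_force: [1.3, -2.2, 0.4]
grip_width: 0.0459
grip_force: 0.0
[ 0.25  0.51  2.06 -1.14  0.09  2.85]
(array([-0.455,  0.034,  0.9  ]), array([-0.006,  0.047,  0.004])) (array([-0.482,  0.031,  0.526]), array([-0.006,  0.047,  0.004]))
```

View pics/p3.png

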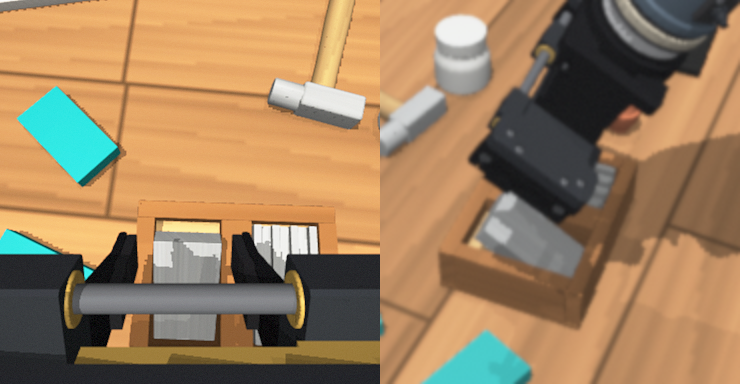

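The arm nears its wrist singularity at this tilt (q5 0.09, q6 at its limit). The block is still fine between the open fingers. I back off to a 15° tilt.

```bash
python3 - <<'E'
from h import *
def g():
    e=np.array([.5284,.2188,.070]);R=tool(4,15);zt=R.apply([0,0,1]);c=np.radians(35)
    ax=np.array([np.cos(.07)*np.cos(c),np.sin(.07)*np.cos(c),np.sin(c)]);n=np.array([np.cos(.07)*np.sin(c),np.sin(.07)*np.sin(c),-np.cos(c)])
    tip=e-ax*.017+n*.0122;print("tip",tip)
    return tip-zt*.022,zt,R
t,zt,R=g();print(t,rows(t-zt*.07,R))
E
```

```text
tip [0.52148901 0.21831544 0.05025555]
[0.51580887 0.21791824 0.07150591] (array([-0.196,  0.029,  0.076]), array([-0.005, -0.176,  0.005]))
```

```bash
python3 -m inch '[-0.1,0.03,0.04,0,-0.1,0, -0.2,0.03,0.08,0,-0.18,0, -0.2,0.03,0.08,0,-0.18,0, -0.2,0.03,0.08,0,-0.18,0, -0.2,0.03,0.08,0,-0.18,0, -0.2,0.03,0.08,0,-0.18,0, -0.2,0.03,0.08,0,-0.18,0, -0.2,0.03,0.08,0,-0.18,0]' 64 60
python3 - <<'E'
from h import *
o=get_obs();print(np.round(o["q"],2))
R=tool(4,15);zt=R.apply([0,0,1]);t=np.array([.5158,.2179,.0715]);print(rows(t,R))
E
```

```text
time: 6.93
position: [0.4984, 0.2162, 0.1379]
tool_rot: [0.991, 0.036, 0.127, -0.007]
ft_force: [-0.1, 0.1, -0.1]
grip_width: 0.0641
grip_force: 0.0
[ 0.22  0.52  1.91 -0.07  0.46  1.78]
(array([ 0.002, -0.001,  0.858]), array([-0.004,  0.004,  0.001]))
```

```bash
python3 -m inch '[0,0,0.3,0,0,0, 0,0,0.5,0,0,0, 0,0,0.65,0,0,0, 0,0,0.75,0,0,0, 0,0,0.82,0,0,0, 0,0,0.85,0,0,0, 0,0,0.855,0,0,0, 0,0,0.855,0,0,0]' 64 60
python3 - <<'E'
from fit import *
a=camera("side");b=camera("wrist")
R=tool(4,15);print(rows(np.array([.5158,.2179,.0715]),R),np.round(get_obs()["q"],2))
cv2.imwrite("pics/p4.png",np.hstack([b[:,:,::-1][:,70:450],cv2.resize(a[:,:,::-1][150:342,170:350],(360,384))]))
E
```

```text
time: 7.6
position: [0.5153, 0.2182, 0.0728]
tool_rot: [0.991, 0.038, 0.127, -0.008]
ft_force: [0.1, 0.5, 0.4]
grip_width: 0.0638
grip_force: 0.0
(array([-0.001,  0.004,  0.021]), array([-0.004,  0.003,  0.003])) [ 0.22  0.66  1.9  -0.1   0.32  1.8 ]
```

View pics/p4.png

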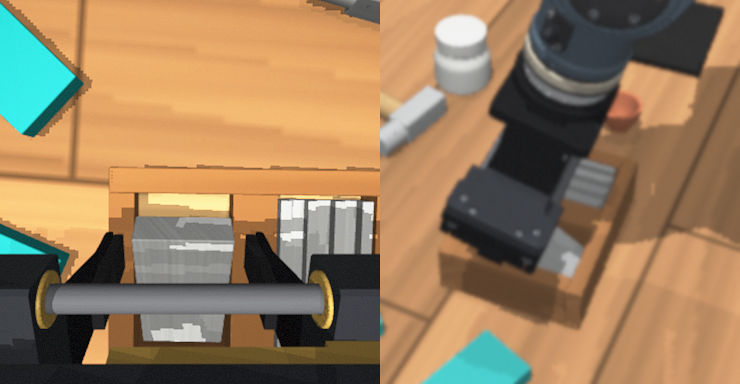

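The fingers straddle the raised end (block columns 133–233, fingertips at about 118 and 247). I close the gripper.

```bash
python3 -m inch '[0,0,0.01,0,0,0, 0,0,0.01,0,0,0, 0,0,0.01,0,0,0, 0,0,0.01,0,0,0, 0,0,0.01,0,0,0, 0,0,0.01,0,0,0]' 45 60
python3 - <<'E'
from h import *
o=get_obs();zt=Ro.from_quat(o["tool_rot"]).inv();print(o["grip_force"],(zt.apply([.0,0,.08])/.08).round(3),(zt.apply([1,0,0])).round(3))
E
```

```text
time: 8.2
position: [0.5156, 0.2182, 0.0719]
tool_rot: [0.991, 0.038, 0.127, -0.008]
ft_force: [0.4, -0.1, 2.1]
grip_width: 0.0492
grip_force: 59.9
59.90343689918518 [ 0.253 -0.005 -0.967] [0.965 0.077 0.252]
```

```bash
python3 -m inch '[0.025,0,-0.1,0,0,0, 0.05,0,-0.2,0,0,0, 0.075,0,-0.3,0,0,0, 0.1,0,-0.4,0,0,0, 0.125,0,-0.5,0,0,0, 0.15,0,-0.6,0,0,0, 0.175,0,-0.7,0,0,0, 0.2,0,-0.8,0,0,0, 0.225,0,-0.9,0,0,0, 0.25,0,-0.97,0,0,0, 0.25,0,-0.97,0,0,0]'
python3 - <<'E'
from fit import *
a=camera("side");b=camera("wrist")
print(np.round(get_obs()["q"],2),get_obs()["ft_force"],get_obs()["moment"])
cv2.imwrite("pics/p5.png",np.hstack([b[:,:,::-1][:,70:450],cv2.resize(a[:,:,::-1][120:342,140:348],(360,384))]))
E
```

```text
time: 9.12
position: [0.5163, 0.218, 0.1536]
tool_rot: [0.991, 0.038, 0.129, -0.008]
ft_force: [0.9, 0.5, -6.1]
grip_width: 0.0491
grip_force: 59.9
[ 0.22  0.51  1.86 -0.06  0.52  1.76] [-0.20455829  0.67116911 -5.75666736] [-0.06233132  0.38947866 -0.00815453]
```

View pics/p5.png

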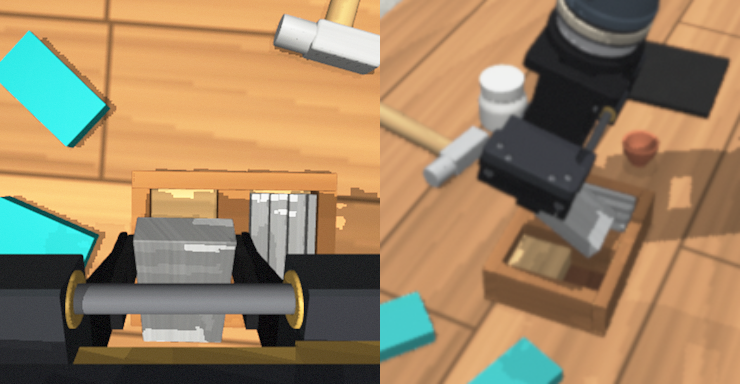

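The block is held (about 6 N), grooved block untouched. I level it and carry it towards the pad.

```bash
python3 -m inch '[0.06,0.1,-0.2,0,-0.06,0, 0.12,0.25,-0.4,0,-0.12,0, 0.14,0.4,-0.54,0,-0.18,0, 0.14,0.6,-0.54,0,-0.24,0, 0.14,0.8,-0.54,0,-0.3,0, 0.14,1,-0.54,0,-0.35,0, 0.14,1,-0.54,0,-0.389,0, 0.14,1,-0.54,0,-0.389,0, 0.14,1,-0.54,0,-0.389,0]'
python3 - <<'E'
from h import *
print(np.round(get_obs()["q"],2),rows([.5514,-.1545,.15],tool(4,-20)))
E
```

```text
time: 9.97
position: [0.5222, 0.1377, 0.1947]
tool_rot: [0.984, 0.038, -0.176, 0.004]
ft_force: [-1.0, 1.0, -6.1]
grip_width: 0.0494
grip_force: 59.9
[ 0.05  0.62  1.46 -0.    1.41  1.55] (array([0.267, 3.672, 0.475]), array([-0.002,  0.003,  0.005]))
```

```bash
python3 -m inch '[0.02,0.2,0,0,0,0, 0.04,0.5,0,0,0,0, 0.07,0.75,0,0,0,0, 0.07,1,0,0,0,0]'; python3 -m inch '[0.02,0.25,0.03,0,0,0, 0.04,0.5,0.06,0,0,0, 0.07,0.75,0.1,0,0,0, 0.07,1,0.1,0,0,0]'; python3 -m inch '[0.02,0.25,0.03,0,0,0, 0.04,0.5,0.06,0,0,0, 0.07,0.75,0.1,0,0,0, 0.07,0.9,0.1,0,0,0, 0.07,0.9,0.1,0,0,0, 0.07,0.9,0.1,0,0,0]'
python3 - <<'E'
from fit import *
o=get_obs();print(np.round(o["q"],2),rows([.5514,-.1545,.10],tool(4,-20)))
# check pitch / position of held block in each camera
from scipy.optimize import minimize
R=Ro.from_quat(o["tool_rot"]).as_matrix();tip=o["position"]+R[:,2]*.022
def corners(p,s=.017,d=.0122,dy=0):
    B=(Ro.from_quat(o["tool_rot"])*tool(4,-20).inv()*Ro.from_euler("z",4,degrees=True)*Ro.from_euler("y",p,degrees=True))
    c=np.array([[x,y,z] for x in(-.09+s,s) for y in(-.025,.025) for z in(d-.018,d)])+[0,dy,0]
    return tip+B.apply(c)
K={c:get_calibration(c) for c in("scene","side","wrist")}
for c in K:
    camera(c)
    for r in cut_out(c,"flat_block")[:4]:
        m=r["region"];g=hullimg(proj(c,corners(0),K[c]),1)
        if (m&g).sum()<.3*m.sum():continue
        print(c,round(r["conf"],2),r["bbox"],[(p,round((m&h).sum()/(m|h).sum(),3)) for p in(-15,-10,-5,0,5,10,15) for h in[hullimg(proj(c,corners(p),K[c]),1)]])
E
```

```text
time: 10.3
position: [0.5326, 0.0586, 0.1935]
tool_rot: [0.984, 0.039, -0.175, 0.004]
ft_force: [-0.4, 0.5, -6.1]
grip_width: 0.0493
grip_force: 59.9
time: 10.63
position: [0.5407, -0.0209, 0.1833]
tool_rot: [0.984, 0.039, -0.176, 0.004]
ft_force: [0.8, -0.5, -6.6]
grip_width: 0.0491
grip_force: 59.9
time: 11.13
position: [0.549, -0.092, 0.1741]
tool_rot: [0.984, 0.038, -0.177, 0.004]
ft_force: [-0.2, -0.1, -6.2]
grip_width: 0.0493
grip_force: 59.9
[-0.3   0.67  1.43 -0.13  1.38  1.24] (array([0.293, 0.787, 0.874]), array([-0.003,  0.004,  0.005]))
side 0.87 [291.1, 106.7, 332.0, 139.8] [(-15, np.float64(0.604)), (-10, np.float64(0.674)), (-5, np.float64(0.736)), (0, np.float64(0.748)), (5, np.float64(0.684)), (10, np.float64(0.594)), (15, np.float64(0.497))]
wrist 0.95 [201.8, 214.0, 307.0, 344.3] [(-15, np.float64(0.535)), (-10, np.float64(0.611)), (-5, np.float64(0.682)), (0, np.float64(0.689)), (5, np.float64(0.65)), (10, np.float64(0.62)), (15, np.float64(0.58))]
```

The block is level within about 2° and not slipping. I go over the pad and down.

```bash
python3 -m inch '[0.07,0.2,0.2,0,0,0, 0.15,0.4,0.4,0,0,0, 0.22,0.6,0.6,0,0,0, 0.29,0.78,0.8,0,0,0, 0.29,0.79,0.87,0,0,0, 0.29,0.79,0.87,0,0,0, 0.29,0.79,0.87,0,0,0]'
python3 - <<'E'
from h import *
R=tool(4,-20);print(rows([.5514,-.1545,.050],R),rows([.5514,-.1545,.0385],R),np.round(get_obs()["q"],2))
E
```

```text
time: 12.02
position: [0.5512, -0.1546, 0.1004]
tool_rot: [0.983, 0.038, -0.178, 0.004]
ft_force: [-0.2, 1.1, -6.3]
grip_width: 0.0494
grip_force: 59.9
(array([0.222, 0.003, 0.589]), array([-0.002,  0.005,  0.006])) (array([0.272, 0.004, 0.724]), array([-0.002,  0.005,  0.006])) [-0.39  0.78  1.44 -0.16  1.25  1.18]
```

```bash
python3 -m inch '[0.06,0,0.15,0,0,0, 0.11,0,0.3,0,0,0, 0.16,0,0.42,0,0,0, 0.2,0,0.53,0,0,0, 0.23,0,0.6,0,0,0, 0.24,0,0.63,0,0,0, 0.24,0,0.63,0,0,0]'
python3 - <<'E'
from fit import *
o=get_obs();R=tool(4,-20);print(rows([.5514,-.1545,.0385],R))
tip=o["position"]+Ro.from_quat(o["tool_rot"]).apply([0,0,.022])
print("tip",tip)
k=get_calibration("side");camera("side");m=[r for r in cut_out("side","flat_block") if r["bbox"][3]<230][:1]
for p in range(-10,11,2):
    c=np.array([[x,y,z] for x in(-.073,.017) for y in(-.025,.025) for z in(-.0058,.0122)])
    P=tip+(Ro.from_euler("z",4,degrees=True)*Ro.from_euler("y",p,degrees=True)).apply(c);h=hullimg(proj("side",P,k),1)
    if m:print(p,round(((m[0]["region"]&h).sum()/(m[0]["region"]|h).sum()),3),end="; ")
E
```

```text
time: 12.6
position: [0.5516, -0.155, 0.0455]
tool_rot: [0.983, 0.038, -0.178, 0.004]
ft_force: [-0.4, 0.4, -6.6]
grip_width: 0.0492
grip_force: 59.9
(array([ 0.029, -0.006,  0.082]), array([-0.002,  0.005,  0.006]))
tip [ 0.54388271 -0.15545252  0.0248618 ]
-10 0.681; -8 0.71; -6 0.721; -4 0.75; -2 0.762; 0 0.755; 2 0.72; 4 0.715; 6 0.684; 8 0.675; 10 0.635;
```

```bash
python3 -m inch '[0.007,0,0.02,0,0,0, 0.014,0,0.04,0,0,0, 0.02,0,0.055,0,0,0, 0.02,0,0.055,0,0,0, 0.02,0,0.055,0,0,0]'
```

```text
time: 13.12
position: [0.552, -0.1552, 0.0418]
tool_rot: [0.983, 0.038, -0.177, 0.004]
ft_force: [0.5, -0.5, -6.9]
grip_width: 0.0489
grip_force: 59.9
```

Not touching yet, so I go 1 mm at a time.

```bash
python3 -m inch '[0.004,0,0.012,0,0,0, 0.004,0,0.012,0,0,0, 0.004,0,0.012,0,0,0]'; python3 -m inch '[0.004,0,0.012,0,0,0, 0.004,0,0.012,0,0,0, 0.004,0,0.012,0,0,0]';  python3 -m inch '[0.004,0,0.012,0,0,0, 0.004,0,0.012,0,0,0, 0.004,0,0.012,0,0,0]'
```

```text
time: 13.37
position: [0.5521, -0.1553, 0.041]
tool_rot: [0.984, 0.038, -0.177, 0.004]
ft_force: [0.8, -0.7, -5.9]
grip_width: 0.0494
grip_force: 59.9
time: 13.62
position: [0.5521, -0.1553, 0.0409]
tool_rot: [0.983, 0.038, -0.177, 0.004]
ft_force: [-1.6, 0.7, 3.0]
grip_width: 0.0493
grip_force: 59.9
time: 13.87
position: [0.5521, -0.1553, 0.0408]
tool_rot: [0.983, 0.038, -0.177, 0.005]
ft_force: [-0.6, 1.0, 9.6]
grip_width: 0.049
grip_force: 59.9
```

Contact is at the tail first, with the head about 2.5 mm high. I soften the grip so the block can level as I lower the rest.

```bash
python3 -m inch '[0,0,0,0,0,0, 0,0,0,0,0,0, 0,0,0,0,0,0]' - 12; python3 -m inch '[0.004,0,0.012,0,0,0, 0.004,0,0.012,0,0,0, 0.004,0,0.012,0,0,0]'
python3 - <<'E'
from fit import *
o=get_obs();print(o["moment"],o["ft_force"])
tip=o["position"]+Ro.from_quat(o["tool_rot"]).apply([0,0,.022]);print(tip)
for cam in("side","wrist","scene"):
    k=get_calibration(cam);camera(cam)
    g0=hullimg(proj(cam,[tip+np.array([x,y,0]) for x in(-.073,.017) for y in(-.025,.025)],k),1)
    for m in [r["region"] for r in cut_out(cam,"flat_block") if (r["region"]&g0).sum()>.4*r["region"].sum()][:1]:
        print(cam)
        for p in range(-8,7,2):
            c=np.array([[x,y,z] for x in(-.073,.017) for y in(-.025,.025) for z in(-.0058,.0122)])
            P=tip+(Ro.from_euler("z",4,degrees=True)*Ro.from_euler("y",p,degrees=True)).apply(c);h=hullimg(proj(cam,P,k),1)
            print(p,round(((m&h).sum()/(m|h).sum()),3),end="; ")
E
```

```text
time: 14.12
position: [0.5521, -0.1553, 0.0407]
tool_rot: [0.983, 0.038, -0.177, 0.005]
ft_force: [0.1, 0.8, 9.5]
grip_width: 0.0498
grip_force: 12.0
time: 14.37
position: [0.5521, -0.1553, 0.0406]
tool_rot: [0.983, 0.038, -0.177, 0.005]
ft_force: [-1.1, 1.8, 13.3]
grip_width: 0.0497
grip_force: 12.0
[ 0.25344632  0.70454132 -0.23691843] [-1.08543701  1.79249414 13.34689758]
[ 0.54443768 -0.15576431  0.02000635]
side
-8 0.71; -6 0.756; -4 0.764; -2 0.77; 0 0.776; 2 0.739; 4 0.717; 6 0.688; wrist
-8 0.645; -6 0.675; -4 0.705; -2 0.718; 0 0.701; 2 0.684; 4 0.671; 6 0.654; scene
-8 0.594; -6 0.584; -4 0.564; -2 0.542; 0 0.527; 2 0.514; 4 0.501; 6 0.486;
```

The contact is stiff and the softened grip did not let it rotate, so the block is lying flat. I relieve the push, then release.

```bash
python3 -m inch '[-0.004,0,-0.012,0,0,0, -0.008,0,-0.024,0,0,0, -0.008,0,-0.024,0,0,0, -0.008,0,-0.024,0,0,0]'
```

```text
time: 15.0
position: [0.5521, -0.1553, 0.0407]
tool_rot: [0.983, 0.038, -0.177, 0.004]
ft_force: [-0.3, 0.7, 5.5]
grip_width: 0.05
grip_force: 12.0
```

```bash
python3 -m inch '[-0.003,0,-0.008,0,0,0, -0.003,0,-0.008,0,0,0, -0.003,0,-0.008,0,0,0]'; python3 -m inch '[0,0,0,0,0,0, 0,0,0,0,0,0, 0,0,0,0,0,0]' 52 3; python3 -m inch '[0,0,0,0,0,0, 0,0,0,0,0,0, 0,0,0,0,0,0]' 62
```

```text
time: 15.25
position: [0.5521, -0.1553, 0.0407]
tool_rot: [0.983, 0.038, -0.177, 0.004]
ft_force: [-0.0, 1.2, 4.3]
grip_width: 0.0501
grip_force: 12.0
time: 15.5
position: [0.5516, -0.1552, 0.0399]
tool_rot: [0.983, 0.038, -0.177, 0.004]
ft_force: [-0.2, -0.3, -0.1]
grip_width: 0.0518
grip_force: 0.0
time: 15.75
position: [0.5518, -0.1552, 0.0402]
tool_rot: [0.983, 0.038, -0.177, 0.004]
ft_force: [0.3, -0.6, 0.6]
grip_width: 0.0604
grip_force: 0.0
```

```bash
python3 -m inch '[0,0,-0.15,0,0,0, 0,0,-0.4,0,0,0, 0,0,-0.7,0,0,0, 0,0,-1,0,0,0, 0,0,-1,0,0,0]' 80; python3 -m inch '[0,0,-0.3,0,0,0, 0,0,-0.6,0,0,0, 0,0,-1,0,0,0, 0,0,-1,0,0,0, 0,0,-1,0,0,0]'
python3 - <<'E'
from fit import *
for cam in("side","wrist","scene"):
    im=camera(cam);k=get_calibration(cam)
    for r in cut_out(cam,"flat_block")[:4]:
        ys,xs=np.nonzero(r["region"]);w=ray(cam,xs.mean(),ys.mean(),.025,k)
        if abs(w[0]-.52)<.06 and abs(w[1]+.157)<.06:
            q=np.array([ray(cam,*a,.03,k)[:2] for a in cv2.boxPoints(cv2.minAreaRect(np.c_[xs,ys].astype(np.float32)))])
            f=fit({cam:r["region"]},[.516,-.155],.09,.05,.012,.030)
            print(cam,round(r["conf"],2),w.round(4),np.median(im[r["region"]],0),"fit",f.x.round(4),round(f.fun,3))
    for t in("pad","grooved_block"):
        for r in cut_out(cam,t)[:1]:
            m=r["region"];ys,xs=np.nonzero(m);h=cv2.minAreaRect(np.c_[xs,ys].astype(np.float32));z=.012 if t=="pad" else .046
            print(cam,t,round(r["conf"],2),ray(cam,*h[0],z,k).round(4))
            if t=="pad":f=fit({cam:m},[.516,-.157],.13,.13,0,.012);print(" fit",f.x.round(4),round(f.fun,3))
E
```

```text
time: 16.17
position: [0.584, -0.1546, 0.1196]
tool_rot: [0.984, 0.038, -0.172, 0.006]
ft_force: [-0.4, -1.0, 0.2]
grip_width: 0.079
grip_force: 0.0
time: 16.58
position: [0.6087, -0.152, 0.1916]
tool_rot: [0.984, 0.038, -0.175, 0.005]
ft_force: [0.0, 1.0, -0.2]
grip_width: 0.0799
grip_force: 0.0
side 0.81 [ 0.5151 -0.1522  0.025 ] [121. 123. 122.] fit [ 0.5164 -0.1589  0.0609] 0.039
side pad 0.69 [ 0.512 -0.146  0.012]
 fit [ 0.5126 -0.1578  0.0547] 0.039
side grooved_block 0.78 [0.5059 0.1406 0.046 ]
wrist 0.8 [ 0.5246 -0.157   0.025 ] [192. 192. 188.] fit [ 0.5172 -0.1579  0.0558] 0.031
wrist pad 0.97 [ 0.5247 -0.1554  0.012 ]
 fit [ 0.5136 -0.1575  0.0733] 0.023
scene 0.85 [ 0.5314 -0.1539  0.025 ] [146. 143. 139.] fit [ 0.5219 -0.1556  0.0953] 0.056
scene pad 0.69 [ 0.5315 -0.1563  0.012 ]
 fit [ 0.5178 -0.1556  0.0832] 0.053
scene grooved_block 0.22 [ 0.5603 -0.1477  0.046 ]
```

All three views put the block flat within about 4 mm of the pad's centre. The grooved block is in its pocket (side view) and the robot is clear.

```bash
python3 -c "
from rig import *
print(hand_in())"
```

```text
the job is handed in; nothing more can be done
None
```

The job is handed in at about 17 s on the robot's clock: the flat block was tipped up, rested by itself, was lifted out and set down flat, same face up, about 4 mm from the pad's centre, with the grooved block still in its pocket.

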